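Show which port of the instrument end cap is still open and which plug it needs

TASK

One port in the end cap of the underwater instrument is still an open hole: show your workmate where it is and what goes in it. With the fingertips, point straight down at the open port from about two centimetres above it and stay there for two seconds, then point in the same way, again for two seconds, at the one loose blanking plug in the tray that fits the hole, and last draw the hand back at least 15 cm from both. Touch nothing, lift nothing, and do not dip low over any other fitting or plug on the way.

Things in the scene. Friction and masses are not known exactly. Their poses are not given: they have to be found in the camera images.
- end_cap: Instrument standing on end: electronics chassis under a round grey end cap 196 mm across, its level face 125 mm above the bench. Six port places lie on a circle of 66 mm radius, 66 mm apart: five carry a fitting, one is an open hole. Window and button in the middle, 6 mm high. Origin: centre, at bench height. Fixed; position and yaw vary; it stands left or right of the tray.
- open_port_mouth (a point): Centre of the mouth of the open port, level with the end cap's face (125 mm above the bench): a round hole 22 mm in diameter through the 22 mm thick cap, ringed by a bare metal seat 30 mm across, nothing standing in it. Which place varies. z up. The fittings in the neighbouring places, 66 mm away, rise at most 36 mm above the face.
- pin_connector_top (a point): On the end cap's face in one of the six port places; which one varies. Fixed. Steel connector with hexagonal foot (34 mm over corners), threaded barrel 23 mm in diameter and six pins; 35 mm high. The point is the centre of its top.
- capped_connector_top (a point): On the end cap's face in one of the six port places; which one varies. Fixed. Connector with hexagonal steel foot under a black rubber cap 30 mm in diameter; 36 mm high. The point is the centre of its top.
- fitted_plug_top (a point): On the end cap's face in one of the six port places; which one varies. Fixed. Blanking plug already screwed home: a hexagonal steel head 34 mm over corners, 10 mm high. The point is the centre of its top.
- coax_jack_top (a point): On the end cap's face in one of the six port places; which one varies. Fixed. Small brass coaxial jack: round flange 28 mm in diameter, thin threaded barrel 6.6 mm in diameter, 17 mm high. The point is the centre of its top.
- relief_valve_top (a point): On the end cap's face in one of the six port places; which one varies. Fixed. Relief valve: hexagonal steel foot, knurled aluminium cap 21 mm in diameter, 22 mm high. The point is the centre of its top.
- tray: Shallow blue plastic tray 215 mm long (its x axis), 85 mm wide, with a rim 12 mm high, fixed to the bench. Three plugs stand in it in a row along its length, about 62 mm apart. Origin: centre of its underside. Position and yaw vary.
- small_plug_top (a point): Loose steel blanking plug standing on its head in the tray, threaded end up; which of the tray's three places it has varies. The smallest: thread 14 mm in diameter, hexagonal head 24 mm over corners, 26 mm tall; too small for the open port. The point is the centre of its top, 29 mm above the bench.
- medium_plug_top (a point): Loose steel blanking plug standing on its head in the tray, threaded end up; which of the tray's three places it has varies. The middle size: thread 22 mm in diameter (it fits the open port), hexagonal head 34 mm over corners, 33 mm tall. The point is the centre of its top, 36 mm above the bench.
- large_plug_top (a point): Loose steel blanking plug standing on its head in the tray, threaded end up; which of the tray's three places it has varies. The largest: thread 30 mm in diameter, hexagonal head 46 mm over corners, 40 mm tall; too big for the open port. The point is the centre of its top, 43 mm above the bench.
- grease_jar: Loose jar of O-ring grease with a black lid, 52 mm in diameter, 55 mm high, beyond the work. A bystander. Origin: centre of its underside.
- side_cutters: Loose side cutters with red and blue handles, about 150 mm long and 16 mm high, lying on the bench to the left of the work (+y). A bystander. Origin: under the pivot, at bench height; the handles run to its -x.
There are look-alikes about, which are no part of the job. Leave any green look-alike of the part that bears medium_plug_top alone.

How it is judged:
By the outcome, as a careful person would: the job done as asked, in the order asked, and still so for the second after the job is handed in, with the robot touching nothing.
It also fails if it takes over 50 s, if anything falls off the work surface, if the arm or the gripper's body presses on something with over 40 N, if the wrist force passes 120 N, or if a joint passes its speed limit or range.

ROBOT

A 6-joint arm with a two-finger parallel gripper is mounted at the origin on the work surface. World frame = base frame: x ahead of the robot, y to its left, z up, the work surface at z = 0. Lengths are in m, angles in degrees, forces in N, time in s.
With the tool pointing down it reaches from about 0.425 to 0.925 m from the base axis. Payload 12.5 kg.
Tool frame: the origin (TCP) lies between the finger pads; the fingertips stand 19 mm ahead of it and the grasp point (between the pads) is the TCP; z points along the fingers, y is the direction in which the jaws open and shut (so a half turn about z gives the same grasp; the last joint's range is limited). The gripper opens to 85 mm and grips with 20 to 120 N. Pads are 22 mm wide; open, the fingers measure 114 mm over their backs; the gripper's body (76 mm by 85 mm) begins 54 mm behind the grasp point. The pads swing forward as they close: fully open they stand 13 mm farther back than shut.
Start: joints at [-71.482, 28.126, 89.318, -0, 62.55, -6.05], TCP at [0.26, -0.568, 0.25] pointing down, gripper open.
Joint ranges: [-177.58, 177.58], [-47.91, 125.51], [2.72, 160], [-65.01, 245.01], [3.68, 167.84], [-153.87, 153.87]. Speed limits (degrees/s): [127.2, 127.2, 159.86, 180, 180, 180].

INTERFACE

Orientations are given as a 3x3 rotation matrix whose columns are the frame's x, y, z axes.
In Python, from bench import ctrl gives the robot as it stands.
- The arm moves only by the tool arm_command, never from a script. Its argument "targets" is text: rows parted by semicolons, each of 6 numbers parted by spaces: the shift along the world's x, y, z in cm, then the turn, a rotation vector about the world's x, y, z in rad. In form: x y z wx wy wz; .... A call has 1 to 20 rows; each row is the pose to reach, as a shift and turn from the pose commanded when the call began; what a row does not reach only later rows make up. A row lasts 1/8 s, in which the tool goes at most 62.5 mm and 10.7 degrees, less where a joint would pass 70% of its speed; a pose out of reach is approached as far as the arm can. A call with a gripper value outside its range is refused whole. "grip" is the opening, from 0 (shut) to 1 (fully open), set as the call begins (left out, the last holds). The fingers move at their own pace and stop on an object; "force" is the grip in N (left out, the last holds). Time passes only in rows, so rows that repeat a pose let the fingers close. It gives the time, the measured TCP pose, the force and the opening at its end, in the units of the state.
- ctrl.read_state(): the state, without advancing time (a new reading comes with each control period).
- ctrl.camera(name): name is "scene" or "top" or "wrist"; returns the picture (480x640x3 uint8, blue, green, red); there is no depth.
- ctrl.get_calibration(name): a dict with "fx", "fy", "cx", "cy" (pixels), "pose" (4x4, takes a point from camera to world coordinates). Camera axes: x right, y down, z forward; pixel columns grow to the right and rows downward; lengths in m; the calibration is good to about 2 mm. The wrist camera is an equidistant fisheye: a pixel r from the principal point sees the ray r / f radians off the axis. A picture is of the moment at which its call begins: read the wrist's pose just before it. get_calibration takes no time and is no camera call; for the wrist camera it gives the pose at the moment of the call.
- ctrl.job_done(): hands the job in, once; it reports no verdict.
The state is a dict: "t": time; "joint_positions": joint angles; "joint_vel": joint speeds; "tau": joint torques, N m; "eef_pos": TCP position; "tcp_rot": TCP orientation; "force": force on the tool from outside, world axes, zero at the start; "ft_torque": the same for the moment, N m; "gripper_width": finger opening in m.
Only numpy, scipy, OpenCV 4.12 (cv2) and the standard library are available. Lean on these libraries where they do the work, as an engineer would, in place of code of your own. Each camera call takes 0.05 s, during which the arm holds its last target. There are 200 camera calls.

## Working session

There is one attempt and no reset: what is moved stays moved. The work goes in short steps, Python scripts to look and compute and a tool call to move; the robot and the scene stay as the last step left them, time stands still between calls to the robot, and variables do not carry over. Pictures are saved under pics/ and viewed, about 8 in all and at most 12, crops included, and the job is handed in when it is done.

Besides the shell and the picture viewer there is one more tool, called after "Request:" in YAML: its name, and indented under it one key for each argument. arm_command: Moves the arm, as the interface text tells. Its arguments: {"type":"object","properties":{"targets":{"type":"string"},"grip":{"type":"number"},"force":{"type":"number"}},"required":["targets"]}

```bash
mkdir -p pics
cat > h.py <<'E'
from bench import ctrl
import cv2,numpy as np
def snap(n,f):
    c=ctrl.get_calibration(n); im=ctrl.camera(n); cv2.imwrite(f'pics/{f}.png',im); np.savez(f'pics/{f}.npz',pose=c['pose'],k=[c[q] for q in('fx','fy','cx','cy')]); return im
def ray(f,u,v,z,fish=False):
    d=np.load(f'pics/{f}.npz'); fx,fy,cx,cy=d['k']; P=d['pose']
    a,b=(u-cx)/fx,(v-cy)/fy
    if fish:
        r=np.hypot(a,b); s=np.sin(r)/max(r,1e-9); q=np.array([a*s,b*s,np.cos(r)])
    else: q=np.array([a,b,1.])
    w=P[:3,:3]@q; o=P[:3,3]; return o+w*(z-o[2])/w[2]
def proj(f,p):
    d=np.load(f'pics/{f}.npz'); fx,fy,cx,cy=d['k']; P=d['pose']
    q=P[:3,:3].T@(np.array(p)-P[:3,3]); return cx+fx*q[0]/q[2],cy+fy*q[1]/q[2]
E
python3 - <<'E'
from h import *
snap('top','top0');snap('scene','scene0')
for f in('top0','scene0'):
    d=np.load(f'pics/{f}.npz');print(d['k'],d['pose'].round(3))
E
```

```text
[527.34365588 527.34365588 319.42793    245.54432183] [[-1.000e-03 -9.900e-01  1.410e-01  4.680e-01]
 [-1.000e+00  1.000e-03  4.000e-03  8.500e-02]
 [-4.000e-03 -1.410e-01 -9.900e-01  1.128e+00]
 [ 0.000e+00  0.000e+00  0.000e+00  1.000e+00]]
[513.94663235 513.94663235 322.04903953 236.66245028] [[-0.539  0.545 -0.642  1.253]
 [ 0.842  0.355 -0.406  0.466]
 [ 0.006 -0.76  -0.65   0.735]
 [ 0.     0.     0.     1.   ]]
```

View pics/top0.png

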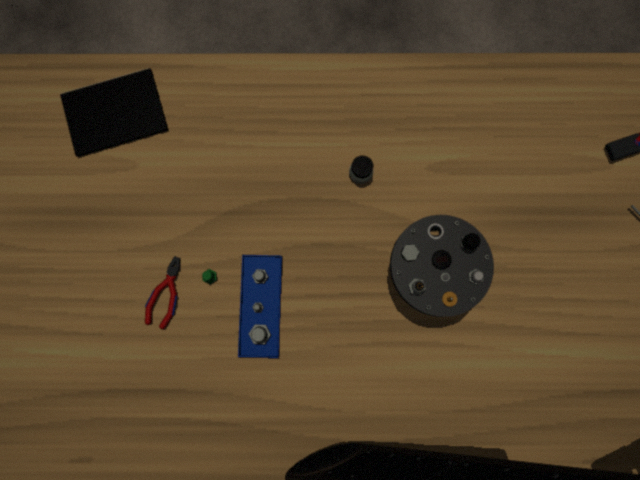

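View pics/scene0.png

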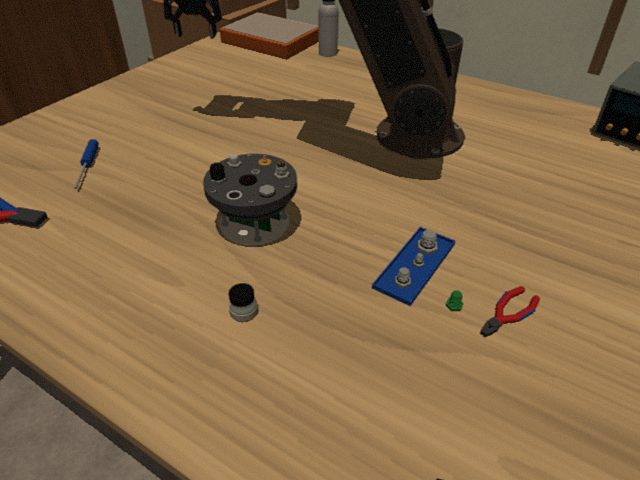

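Top view: the open port, a bright ring with a dark centre, is at (435,231). The tray plugs are at (260,275), (257,308) and (259,334), which look medium, small and large. The green look-alike is at (209,276), outside the tray. Next I'll measure these and confirm them in an enlarged crop.

Run:
```python
from h import *
im=cv2.imread('pics/top0.png')
a=cv2.resize(im[205:335,380:505],None,fx=3.2,fy=3.2,interpolation=cv2.INTER_CUBIC)
b=cv2.resize(im[250:362,200:290],None,fx=3.7,fy=3.7,interpolation=cv2.INTER_CUBIC)
h=max(a.shape[0],b.shape[0]);pad=lambda x:cv2.copyMakeBorder(x,0,h-x.shape[0],0,0,cv2.BORDER_CONSTANT)
cv2.imwrite('pics/crop0.png',cv2.convertScaleAbs(np.hstack([pad(a),pad(b)]),alpha=1.6))
# bright grey blobs
hsv=cv2.cvtColor(im,cv2.COLOR_BGR2HSV)
m=((hsv[...,1]<70)&(hsv[...,2]>85)).astype(np.uint8)
n,l,s,c=cv2.connectedComponentsWithStats(m)
for i in range(1,n):
    u,v=c[i]
    if s[i,4]>12 and 230<u<500 and 200<v<365:
        x,y,w,hh=s[i,:4]; z=.036 if u<300 else .125
        print(c[i].round(1),s[i],'bboxc',x+(w-1)/2,y+(hh-1)/2, ray('top0',x+(w-1)/2,y+(hh-1)/2,z).round(4))
# tray centre, port via scene
m=((hsv[...,0]>105)&(hsv[...,0]<125)&(hsv[...,1]>150)).astype(np.uint8)
m[:,:230]=0;m[:,300:]=0
r=cv2.minAreaRect(cv2.findNonZero(m));print('tray',r,ray('top0',*r[0],.006).round(4))
print('port',ray('top0',435,231,.125).round(4),'scene',ray('scene0',234.5,194.5,.125).round(4),'medplug scene',ray('scene0',403.5,271,.036).round(4))
print('cap centre',ray('top0',441.5,265,.125).round(4))
```

```text
[435.1 231.5] [428 224  16  15  61] bboxc 435.5 231.0 [ 0.6379 -0.134   0.125 ]
[409.9 251.8] [403 245  15  14 155] bboxc 410.0 251.5 [ 0.5982 -0.0839  0.125 ]
[258.2 274.6] [254 270   9   9  57] bboxc 258.0 274.0 [0.5631 0.2177 0.036 ]
[478.3 275.4] [475 272   8   8  53] bboxc 478.5 275.5 [ 0.5519 -0.213   0.125 ]
[256.  306.6] [254 305   5   4  14] bboxc 256.0 306.5 [0.496  0.2208 0.036 ]
[257.1 333.5] [252 325  12  16 132] bboxc 257.5 332.5 [0.4432 0.2169 0.036 ]
tray ((259.83184814453125, 306.0444030761719), (39.51138687133789, 101.24376678466797), 1.9091525077819824) [0.4977 0.2164 0.006 ]
port [ 0.638 -0.133  0.125] scene [ 0.6367 -0.1336  0.125 ] medplug scene [0.5627 0.2173 0.036 ]
cap centre [ 0.5721 -0.1433  0.125 ]
```

View pics/crop0.png

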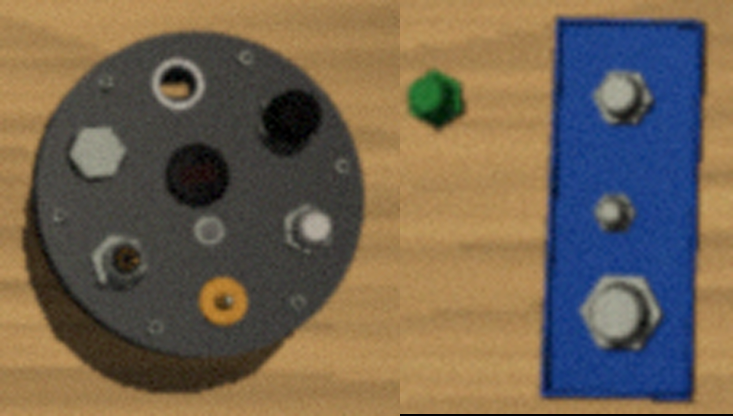

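The crop confirms it. The only bare-ringed hole is at (435,231), and it measures 66 mm from the cap centre. In the tray the plugs are medium (260,275), small (257,308) and large (259,334). The middle-sized steel one fits the port. The green one at (209,276) lies outside the tray and is to be left alone. Targets are port (0.6375, -0.1335, 0.125) and plug (0.563, 0.2175, 0.036), and both views agree to about 1 mm. I'll shut the gripper and move high above the port.

Request:
arm_command:
  targets: "0 0 4 0 0 0; 2 2 7 0 0 0; 5 6 7 0 0 0; 8.5 10 7 0 0 0; 12 14 7 0 0 0; 15.5 18 7 0 0 0; 19 22 7 0 0 0; 22.5 26 7 0 0 0; 26 30 7 0 0 0; 29.5 34 7 0 0 0; 33 38 7 0 0 0; 36 41.5 7 0 0 0; 37.7 43.5 7 0 0 0; 37.7 43.5 7 0 0 0; 37.7 43.5 7 0 0 0; 37.7 43.5 7 0 0 0"
  grip: 0

```text
t: 2.1
eef_pos: [0.6364, -0.1343, 0.3204]
tcp_rot: [[0.91, 0.415, -0.0], [0.415, -0.91, -0.0], [-0.0, 0.0, -1.0]]
force: [0.4, -0.9, 0.1]
gripper_width: 0.0002
```

Run:
```python
from h import *
s=ctrl.read_state();print(s['t'],s['eef_pos'],s['tcp_rot'],s['gripper_width'])
im=snap('wrist','w1')
c=ctrl.get_calibration('wrist');print(c)
```

```text
2.1 [ 0.6363624  -0.13431205  0.32040881] [[ 9.09944191e-01  4.14730712e-01 -7.56874842e-05]
 [ 4.14730700e-01 -9.09944189e-01 -1.39895623e-04]
 [-1.26890398e-04  9.59072860e-05 -9.99999987e-01]] 0.00020484998033069236
{'fx': 371.64829954431775, 'fy': 371.64829954431775, 'cx': 317.7867458487626, 'cy': 234.9359056977634, 'pose': array([[ 4.14994042e-01, -8.65897308e-01, -2.79288019e-01,
         7.07615226e-01],
       [-9.09823693e-01, -3.94657168e-01, -1.28322127e-01,
        -1.01642057e-01],
       [ 8.90765701e-04,  3.07355775e-01, -9.51594259e-01,
         4.43686464e-01],
       [ 0.00000000e+00,  0.00000000e+00,  0.00000000e+00,
         1.00000000e+00]])}
```

View pics/w1.png

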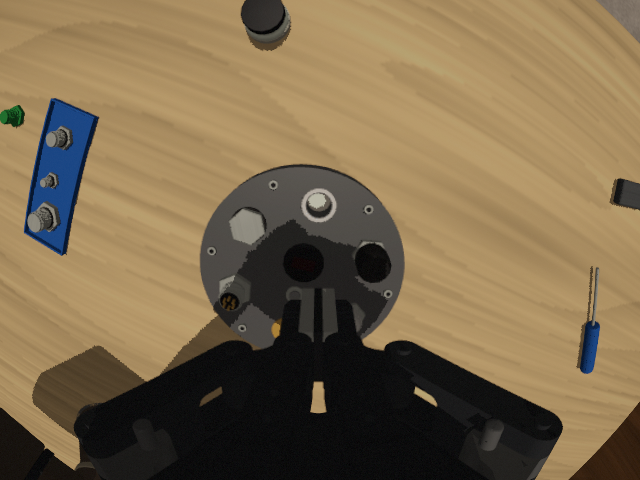

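The wrist view shows the port ring at (319,205), empty, and the shut fingertips at about (318,289). I'll check the port position and fingertip height from here.

Run:
```python
from h import *
print('port',ray('w1',318.5,205.5,.125,True).round(4),'plug',ray('w1',58,138,.03,True).round(4))
print('plug from thread top',ray('w1',55,140,.036,True).round(4))
for z in (.295,.3014,.307,.315): print(z,ray('w1',318,289,z,True).round(4))
```

```text
port [ 0.6391 -0.1339  0.125 ] plug [0.5664 0.2079 0.03  ]
plug from thread top [0.5642 0.2078 0.036 ]
0.295 [ 0.641  -0.1323  0.295 ]
0.3014 [ 0.6439 -0.131   0.3014]
0.307 [ 0.6464 -0.1298  0.307 ]
0.315 [ 0.65   -0.1282  0.315 ]
```

The two port estimates agree to about 1 mm and the tip height is consistent with 19 mm. Now I'll descend straight so the tips are 20 mm above the face (TCP z 0.164).

Request:
arm_command:
  targets: "0.15 0.05 -2 0 0 0; 0.15 0.05 -5 0 0 0; 0.15 0.05 -8 0 0 0; 0.15 0.05 -11 0 0 0; 0.15 0.05 -13 0 0 0; 0.15 0.05 -14.5 0 0 0; 0.15 0.05 -15.3 0 0 0; 0.15 0.05 -15.6 0 0 0; 0.15 0.05 -15.6 0 0 0; 0.15 0.05 -15.6 0 0 0; 0.15 0.05 -15.6 0 0 0"

```text
t: 3.52
eef_pos: [0.6385, -0.1329, 0.1648]
tcp_rot: [[0.909, 0.416, 0.001], [0.416, -0.909, -0.0], [0.001, 0.001, -1.0]]
force: [-0.3, -0.0, 0.2]
gripper_width: -0.0003
```

Run:
```python
from h import *
s=ctrl.read_state();print(s['t'],s['eef_pos'],s['joint_vel'])
im=snap('scene','s1');cv2.imwrite('pics/s1c.png',cv2.resize(im[60:260,150:350],None,fx=3,fy=3,interpolation=cv2.INTER_CUBIC))
```

```text
3.525 [ 0.63850889 -0.13292694  0.16475432] [-0.0605717   0.0632605   0.20833021  0.00472766 -0.02394566  0.0576954 ]
```

View pics/s1c.png

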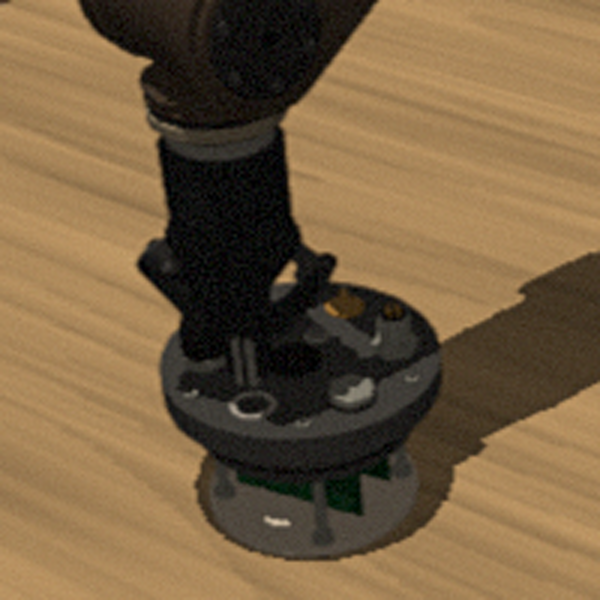

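The fingertips, at crop (245,386), stand just above the ring at crop (252,406). There is no contact force. I'll check the height of the tips numerically, then hold.

Run:
```python
from h import *
for z in(.14,.145,.15,.155):print(z,np.round([(a-o)*3 for a,o in zip(proj('s1',(.6385,-.133,z)),(150,60))]))
print(np.round([(a-o)*3 for a,o in zip(proj('s1',(.6385,-.133,.125)),(150,60))]))
```

```text
0.14 [250. 387.]
0.145 [249. 381.]
0.15 [248. 374.]
0.155 [248. 368.]
[252. 405.]
```

Request:
arm_command:
  targets: "0 0 0 0 0 0; 0 0 0 0 0 0; 0 0 0 0 0 0; 0 0 0 0 0 0; 0 0 0 0 0 0; 0 0 0 0 0 0; 0 0 0 0 0 0; 0 0 0 0 0 0; 0 0 0 0 0 0; 0 0 0 0 0 0; 0 0 0 0 0 0; 0 0 0 0 0 0; 0 0 0 0 0 0; 0 0 0 0 0 0; 0 0 0 0 0 0; 0 0 0 0 0 0; 0 0 0 0 0 0; 0 0 0 0 0 0; 0 0 0 0 0 0; 0 0 0 0 0 0"

```text
t: 6.08
eef_pos: [0.6384, -0.1329, 0.1643]
tcp_rot: [[0.909, 0.416, 0.0], [0.416, -0.909, -0.0], [0.0, 0.0, -1.0]]
force: [-0.8, 0.6, 0.1]
gripper_width: 0.0002
```

Held for over 2.5 s with the tips about 2 cm above. Next I'll go up, cross high to above the plug, and look again from there.

Request:
arm_command:
  targets: "0 0 3 0 0 0; 0 0 7 0 0 0; 0 0 11 0 0 0; 0 0 14 0 0 0; -0.5 2.5 14 0 0 0; -1.3 6 14 0 0 0; -2.2 10 14 0 0 0; -3 14 14 0 0 0; -3.9 18 14 0 0 0; -4.7 22 14 0 0 0; -5.6 26 14 0 0 0; -6.4 30 14 0 0 0; -7.1 33 14 0 0 0; -7.4 34.5 14 0 0 0; -7.5 35 14 0 0 0; -7.5 35 11 0 0 0; -7.5 35 8 0 0 0; -7.5 35 6 0 0 0; -7.5 35 6 0 0 0; -7.5 35 6 0 0 0"

```text
t: 8.57
eef_pos: [0.5639, 0.2167, 0.2251]
tcp_rot: [[0.91, 0.415, 0.001], [0.415, -0.91, 0.0], [0.001, 0.0, -1.0]]
force: [0.3, 0.5, 0.7]
gripper_width: 0.0003
```

Run:
```python
from h import *
s=ctrl.read_state();print(s['t'],s['eef_pos'])
snap('wrist','w2');snap('top','t2');snap('scene','s2')
```

```text
8.575 [0.5638636  0.21668113 0.22510045]
```

View pics/w2.png

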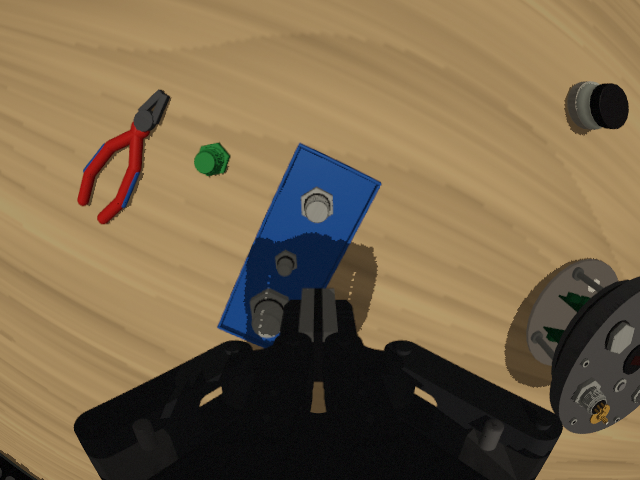

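The wrist view shows the medium plug's top at (318,210), the small one at (285,263), the large one at (267,313), and the green one off to the left at (208,160).

Run:
```python
from h import *
print(ray('w2',317.5,210,.036,True).round(4))
```

```text
[0.5641 0.2169 0.036 ]
```

All views agree to 1 mm. I'll descend so the tips are 20 mm above the plug (TCP z 0.075).

Request:
arm_command:
  targets: "0 0 -2 0 0 0; 0 0 -5 0 0 0; 0 0 -8 0 0 0; 0 0 -11 0 0 0; 0 0 -13 0 0 0; 0 0 -14.2 0 0 0; 0 0 -14.9 0 0 0; 0 0 -14.9 0 0 0; 0 0 -14.9 0 0 0; 0 0 -14.9 0 0 0"

```text
t: 9.98
eef_pos: [0.5636, 0.2171, 0.0759]
tcp_rot: [[0.909, 0.416, 0.001], [0.416, -0.909, 0.0], [0.001, 0.0, -1.0]]
force: [0.5, -0.3, 0.0]
gripper_width: -0.0
```

Request:
arm_command:
  targets: "0 0 0 0 0 0; 0 0 0 0 0 0; 0 0 0 0 0 0; 0 0 0 0 0 0; 0 0 0 0 0 0; 0 0 0 0 0 0; 0 0 0 0 0 0; 0 0 0 0 0 0; 0 0 0 0 0 0; 0 0 0 0 0 0; 0 0 0 0 0 0; 0 0 0 0 0 0; 0 0 0 0 0 0; 0 0 0 0 0 0; 0 0 0 0 0 0; 0 0 0 0 0 0; 0 0 0 0 0 0; 0 0 0 0 0 0; 0 0 0 0 0 0; 0 0 0 0 0 0"

```text
t: 12.48
eef_pos: [0.5634, 0.2171, 0.0753]
tcp_rot: [[0.909, 0.416, 0.0], [0.416, -0.909, -0.0], [-0.0, 0.0, -1.0]]
force: [0.0, 0.5, 1.0]
gripper_width: 0.0001
```

Run:
```python
from h import *
im=snap('scene','s3');cv2.imwrite('pics/s3c.png',cv2.resize(im[160:320,340:540],None,fx=3,fy=3,interpolation=cv2.INTER_CUBIC))
for p in((.5635,.217,.056),(.5635,.217,.036)):print(np.round([(a-o)*3 for a,o in zip(proj('s3',p),(340,160))]))
```

```text
[193. 311.]
[190. 334.]
```

View pics/s3c.png

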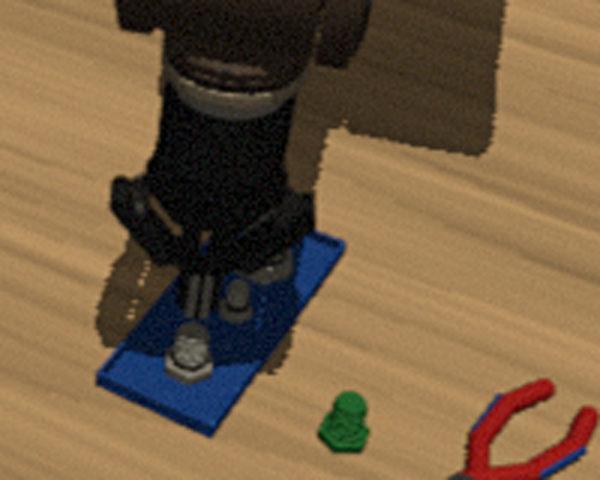

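The tips, at crop (197,315), hang right over the medium plug's top at crop (190,333), about 2 cm clear. They held for 2.5 s. Now I'll draw back straight up.

Request:
arm_command:
  targets: "0 0 0 0 0 0; 0 0 2 0 0 0; 0 0 5 0 0 0; 0 0 9 0 0 0; 0 0 13 0 0 0; 0 0 17 0 0 0; 0 0 20 0 0 0; 0 0 22.5 0 0 0; 0 0 24 0 0 0; 0 0 25 0 0 0; 0 0 25 0 0 0; 0 0 25 0 0 0; 0 0 25 0 0 0; 0 0 25 0 0 0; 0 0 25 0 0 0; 0 0 25 0 0 0"

```text
t: 14.52
eef_pos: [0.5634, 0.2171, 0.3253]
tcp_rot: [[0.909, 0.416, -0.0], [0.416, -0.909, -0.0], [-0.0, 0.0, -1.0]]
force: [-0.3, 0.5, 0.3]
gripper_width: -0.0002
```

Run:
```python
from h import *
s=ctrl.read_state();print(s['t'],s['eef_pos'],s['force'])
a=cv2.imread('pics/scene0.png');b=snap('scene','s4')
d=(cv2.absdiff(a,b).max(2)>60)
print('changed px, plugs/green/cutters region',d[225:345,372:545].sum(),'jar',d[275:325,220:265].sum())
ctrl.job_done()
```

```text
14.525 [0.56337244 0.21708537 0.32528185] [-0.25309311  0.51248641  0.27848872]
changed px, plugs/green/cutters region 1304 jar 0
the job is handed in; nothing more can be done
```

I pointed at the open port, then at the medium plug in the tray, and drew the hand back; the job is handed in at about 14.5 s. With the gripper shut, the tips stood about 2 cm above each target for about 2.5 s. The hand then rose straight up, leaving the tips about 27 cm above the plug and farther than that from the port.

**Checks**
- **Positions:** the top, scene and wrist views agreed within about 2 mm for the port, and within about 1 mm for the plug from close by. One earlier wrist estimate of the plug, taken at the edge of the picture, was 9 mm off and I dropped it.
- **Tip height:** over the port, the scene picture put the tips at about 17–20 mm above the face. The measured tool height gives 20 mm.
- **Contact:** the force readings at the end of each move stayed at about 1 N, which is noise level.
- **Before-and-after comparison:** the jar area did not change. The area with the tray, green plug and cutters showed 1304 changed pixels. I put that down to the arm and its shadow, which now fall across the tray, but I did not look at that last picture to confirm it.

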